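# Change drawers in the interlocked coin chest

## Task

The wider coin chest, the one with two drawers side by side, has its left drawer standing open, and its interlock lets only one drawer out at a time. Push that drawer fully home, then pull the right drawer of the same chest out by at least 80 mm so that its coin tray can be reached, and let go. Leave the drawer of the narrow single-drawer chest beside it shut.

Things in the scene. Friction and masses are not known exactly. Their poses are not given: they have to be found in the camera images.
- left_drawer (a joint): travel in m of the left drawer (seen from the robot) of the two-drawer chest: 0 shut, growing as it comes out towards the robot, 0.13 at most; starts 0.06 to 0.10. Slides against 1.5 N of friction, stays where left. While it is out a lock bar in the chest holds the right drawer shut (about 2 mm of play); fully home, it frees it.
- left_pull (a point): pull of the left drawer: upright square bar, dark steel, 14 x 14 mm, 50 mm tall (70 to 120 mm above the table), on two stems, its centre 35 mm in front of the drawer front (28 mm free gap); can be gripped across from above. Point: bar centre, 95 mm up. Axes: x into the chest (push shut +x, pull out -x), y to the left seen from the robot, z up
- right_drawer (a joint): the same for the right drawer of the two-drawer chest: 0 shut (it starts shut and locked), 0.13 fully out. The chest is grey sheet steel, fixed to the table, 260 mm deep, 290 mm wide, 130 mm tall, with two drawer fronts each 139 mm wide.
- right_pull (a point): pull of the right drawer: the same bar and axes as the left pull; with both drawers shut it lies 145 mm to the right of the left pull
- side_pull (a point): pull of the only drawer of the narrow chest (150 mm wide, else alike), which stands to the left or to the right of the two-drawer chest: the same bar and axes. A bystander; its drawer starts shut, is not locked and is to stay shut.

How it is judged:
By the outcome, as a careful person would: the job done as asked, in the order asked, and still so for the second after the job is handed in, with the robot touching nothing.
It also fails if it takes over 35 s, if anything falls off the work surface, if the arm or the gripper's body presses on something with over 40 N, if the wrist force passes 120 N, or if a joint passes its speed limit or range.

## Robot

A 6-joint arm with a two-finger parallel gripper is mounted at the origin on the work surface. World frame = base frame: x ahead of the robot, y to its left, z up, the work surface at z = 0. Lengths are in m, angles in rad, forces in N, time in s.
With the tool pointing down it reaches from about 0.35 to 0.85 m from the base axis. Payload 8.1 kg.
Tool frame: the origin (TCP) lies on the mounting face of the last link; the fingertips stand 186 mm ahead of it and the grasp point (between the pads) lies 167 mm ahead of it (grip_point_offset is the distance from the TCP to the grasp point, in m); z points along the fingers, y is the direction in which the jaws open and shut (so a half turn about z gives the same grasp; the last joint's range is limited). The gripper opens to 93 mm and grips with 3 to 60 N. Pads are 15 mm wide; open, the fingers measure 128 mm over their backs; the gripper's body (75 mm by 188 mm) begins 65 mm behind the grasp point.
Start: joints at [-1.258, 0.13, 1.488, -0, 1.523, -0.085], TCP at [0.232, -0.553, 0.405] pointing down, gripper open.
Joint ranges: [-2.96, 2.96], [-0.89, 2.26], [0.02, 2.5], [-1.34, 4.48], [0, 2.73], [-2.66, 2.66]. Speed limits (rad/s): [2.39, 2.39, 2.79, 3.14, 3.14, 3.14].

## Interface

Orientations are given as a rotation vector (axis times angle).
In Python, from plant import read_state, read_camera, close_job, grip_point_offset gives the robot as it stands.
- The arm moves only by the shell command python3 -m creep 'ROWS' [OPENING] [FORCE]. ROWS is JSON, a list of rows, each a list of 2 entries, a list of its own where there are three numbers: the shift along the tool's x, y, z in cm, then the turn, a rotation vector about the tool's x, y, z in degrees. In form: [[[tx, ty, tz], [rx, ry, rz]], ...]. A call has 1 to 12 rows; each row shifts and turns the commanded pose from where the row before left it, along the tool's axes as they then stand; what a row does not reach is not made up. A row lasts 1/12 s, in which the tool goes at most 41.7 mm and 7.16 degrees, less where a joint would pass 70% of its speed; a pose out of reach is approached as far as the arm can. A call is refused whole if a number of a shift passes 4.17 or a number of a turn 7.16, either way. A call with a gripper value outside its range is refused whole. OPENING is the opening in per cent of the stroke, from 0 (shut) to 100 (fully open), set as the call begins (- or left out, the last holds). The fingers move at their own pace and stop on an object; FORCE is the grip in N (left out, the last holds). Time passes only in rows, so rows that do not move let the fingers close. It gives the time, the measured TCP pose, the force and the opening at its end, in the units of the state.
- read_state(): the state, without advancing time (a new reading comes with each control period).
- read_camera(name): name is "side" or "top"; returns a dict with "img" (384x512x3 uint8, red, green, blue), "K" (3x3 intrinsics, pixels), "T" (4x4, takes a point from camera to world coordinates). Camera axes: x right, y down, z forward; pixel columns grow to the right and rows downward; lengths in m; the calibration is good to about 2 mm. A picture is of the moment at which its call begins. There is no depth.
- close_job(): hands the job in, once; it reports no verdict.
The state is a dict: "t": time; "q": joint angles; "dq": joint speeds; "joint_torque": joint torques, N m; "tool_pos": TCP position; "orientation": TCP orientation; "force": force on the tool from outside, world axes, zero at the start; "wrist_torque": the same for the moment, N m; "opening": finger opening in m.
Only numpy, scipy, OpenCV 4.12 (cv2) and the standard library are available. Lean on these libraries where they do the work, as an engineer would, in place of code of your own. Each camera call takes 0.05 s, during which the arm holds its last target.

## Working session

There is one attempt and no reset: what is moved stays moved. The work goes in short steps, Python scripts to look and compute and a shell command to move; the robot and the scene stay as the last step left them, time stands still between calls to the robot, and variables do not carry over. Pictures are saved under pics/ and viewed, and the job is handed in when it is done.

```bash
mkdir -p pics; ls; python3 - <<'E'
from plant import *
import cv2,numpy as np
s=read_state();print({k:np.round(v,3) for k,v in s.items()}, grip_point_offset)
for n in("top","side"):
    c=read_camera(n);cv2.imwrite(f"pics/{n}0.png",c["img"][:,:,::-1]);print(n,c["K"].round(1).tolist(),c["T"].round(3).tolist())
E
```

```text
pics
{'t': np.float64(0.0), 'q': array([-1.258,  0.131,  1.489,  0.   ,  1.523, -0.085]), 'dq': array([-0.001, -0.001, -0.   ,  0.001, -0.001, -0.001]), 'joint_torque': array([-0.0000e+00, -5.5985e+01, -4.9175e+01,  7.7000e-02,  3.5000e-02,
       -0.0000e+00]), 'tool_pos': array([ 0.232, -0.553,  0.404]), 'orientation': array([-3.078, -0.62 ,  0.   ]), 'force': array([ 0.562, -0.278, -0.384]), 'wrist_torque': array([ 0.012, -0.007, -0.027]), 'opening': np.float64(0.093)} 0.1673
top [[357.5, 0.0, 258.5], [0.0, 357.5, 193.6], [0.0, 0.0, 1.0]] [[0.006, -0.997, 0.078, 0.512], [-1.0, -0.005, 0.009, -0.022], [-0.009, -0.078, -0.997, 0.909], [0.0, 0.0, 0.0, 1.0]]
side [[478.6, 0.0, 252.5], [0.0, 478.6, 193.3], [0.0, 0.0, 1.0]] [[0.996, -0.068, 0.059, 0.506], [-0.091, -0.739, 0.667, -0.755], [-0.002, -0.67, -0.743, 0.869], [0.0, 0.0, 0.0, 1.0]]
```

View pics/top0.png

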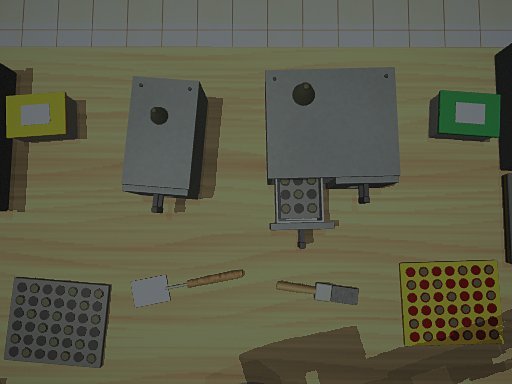

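View pics/side0.png

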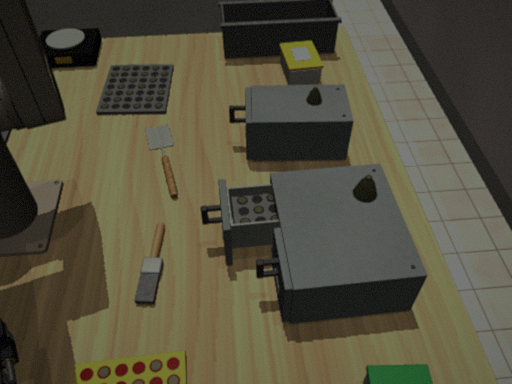

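The top view shows the two-drawer chest on the right. Its open left drawer has its pull near (302,240) and the right pull is near (364,194). The narrow chest's pull is near (157,204). I'll zoom in next.

```bash
python3 - <<'E'
import cv2
for n,(x,y,w,h) in {"top":(255,160,160,100),"side":(190,170,120,120)}.items():
    i=cv2.imread(f"pics/{n}0.png")[y:y+h,x:x+w]
    k=5 if n=="top" else 5
    i=cv2.convertScaleAbs(cv2.resize(i,None,fx=k,fy=k,interpolation=cv2.INTER_CUBIC),alpha=2.2)
    cv2.imwrite(f"pics/{n}0z.png",i)
E
```

```text
(no output)
```

View pics/top0z.png

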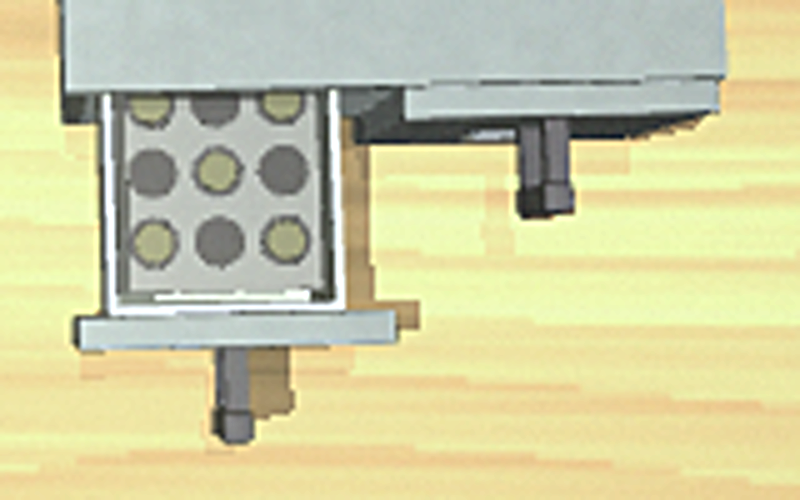

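View pics/side0z.png

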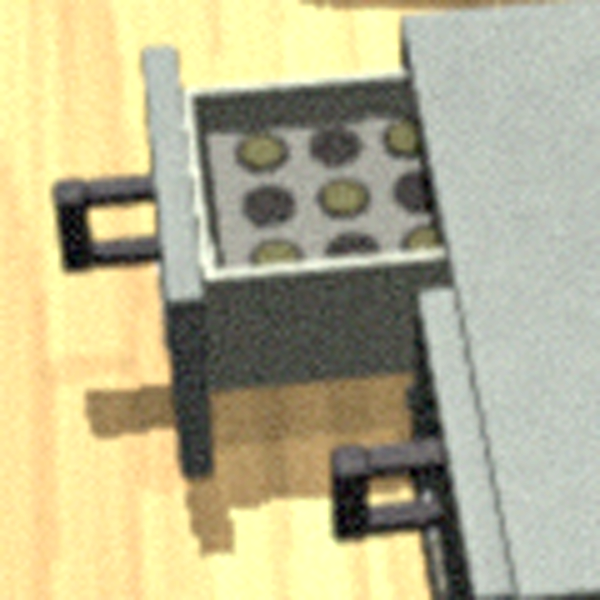

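```bash
cat > h.py <<'E'
from plant import *
import numpy as np, cv2
from scipy.spatial.transform import Rotation as R
C={n:read_camera(n) for n in("top","side")}
def ray(n,u,v):
    c=C[n];d=c["T"][:3,:3]@np.linalg.solve(c["K"],[u,v,1.]);return c["T"][:3,3],d
def plane(n,u,v,z):
    o,d=ray(n,u,v);return o+d*(z-o[2])/d[2]
E
python3 - <<'E'
from h import *
for nm,uv,z in [("Lbar",(255+236/5,160+425/5),.12),("Rbar",(255+556/5,160+194/5),.12),("chest edgeL",(268.2,178.8),.13),("edgeR",(400,175.2),.13),("frontL",(255+78/5,160+348/5),.125),("frontR",(255+397/5,160+340/5),.125),("back L",(265.5,70),.13),("backR",(394.5,68),.13)]:
    print(nm,plane("top",*uv,z).round(4))
for nm,uv,z in [("Lbar",(190+73/5,170+186/5),.12),("Rbar",(190+350/5,170+454/5),.12)]:
    print("side",nm,plane("side",*uv,z).round(4))
E
```

```text
Lbar [ 0.4617 -0.111   0.12  ]
Rbar [ 0.5637 -0.2523  0.12  ]
chest edgeL [ 0.6058 -0.0358  0.13  ]
edgeR [ 0.6152 -0.324   0.13  ]
frontL [ 0.4948 -0.0416  0.125 ]
frontR [ 0.4992 -0.1806  0.125 ]
back L [ 0.8517 -0.0288  0.13  ]
backR [ 0.857  -0.3177  0.13  ]
side Lbar [ 0.4641 -0.1109  0.12  ]
side Rbar [ 0.5642 -0.2522  0.12  ]
```

```bash
cat > g.py <<'E'
from plant import *
import numpy as np
from scipy.spatial.transform import Rotation as R
YAW=np.radians(1.8)
def go(gx,gy,gz):
    s=read_state();r=R.from_rotvec(s["orientation"]);M=r.as_matrix()
    tcp=np.array(s["tool_pos"]);g=tcp+M[:,2]*grip_point_offset
    d=np.array([gx,gy,gz])-g
    print("t",round(s["t"],2),"grip",g.round(4),"F",np.round(s["force"],1),"open",round(s["opening"],4),"q6",np.round(s["q"],3)[[0,5]])
    print("tool xyz axes world",M.T.round(3).tolist())
    print("world d cm",(d*100).round(2),"tool d cm",(M.T@d*100).round(2))
    for sg in(1,-1):
        y=np.array([-np.sin(YAW),np.cos(YAW),0])*sg; z=np.array([0,0,-1.]);T=np.stack([np.cross(y,z),y,z],1)
        e=R.from_matrix(M.T@T).as_rotvec(degrees=True);print("turn",sg,e.round(2))
E
python3 - <<'E'
from g import *
go(.463,-.111,.20)
E
```

```text
t 0.2 grip [ 0.2324 -0.5528  0.2368] F [-0.1  0.5  0.4] open 0.0924 q6 [-1.258 -0.085]
tool xyz axes world [[0.922, 0.387, 0.0], [0.387, -0.922, -0.001], [-0.0, 0.001, -1.0]]
world d cm [23.06 44.18 -3.68] tool d cm [ 38.38 -31.79   3.72]
turn 1 [-1.0000e-02 -9.0000e-02 -1.5901e+02]
turn -1 [-7.000e-02  1.000e-02  2.099e+01]
```

```bash
python3 -m creep '[[[0,0,0],[0,0,7]],[[0,0,0],[0,0,7]],[[0,0,0],[0,0,7]],[[1.5,-2.7,0],[0,0,0]],[[1.5,-2.7,0],[0,0,0]],[[1.5,-2.7,0],[0,0,0]],[[1.5,-2.7,0],[0,0,0]],[[1.5,-2.7,0],[0,0,0]],[[1.5,-2.7,0],[0,0,0]],[[1.5,-2.7,0],[0,0,0]],[[1.5,-2.7,0],[0,0,0]],[[1.5,-2.7,0],[0,0,0]]]' 100 30; python3 -c "
from g import *
go(.463,-.111,.20)"
```

```text
t: 1.2
tool_pos: [0.3601, -0.3046, 0.4046]
orientation: [-3.141, -0.049, 0.0]
force: [1.6, -0.5, 0.1]
opening: 0.093
t 1.2 grip [ 0.3601 -0.3046  0.2373] F [ 1.6 -0.5  0.1] open 0.093 q6 [-0.811  0.729]
tool xyz axes world [[1.0, 0.031, -0.0], [0.031, -1.0, -0.0], [-0.0, 0.0, -1.0]]
world d cm [10.29 19.36 -3.73] tool d cm [ 10.89 -19.03   3.73]
turn 1 [  0.     0.   179.98]
turn -1 [-0.    0.   -0.02]
```

```bash
python3 -m creep '[[[1.4,-2.4,0],[0,0,0]],[[1.4,-2.4,0],[0,0,0]],[[1.4,-2.4,0],[0,0,0]],[[1.4,-2.4,0],[0,0,0]],[[1.4,-2.4,0],[0,0,0]],[[1.4,-2.4,0],[0,0,0]],[[1.4,-2.4,0],[0,0,0]],[[1.1,-2.2,0],[0,0,0]],[[0,0,1.5],[0,0,0]],[[0,0,1.5],[0,0,0]],[[0,0,0.7],[0,0,0]],[[0,0,0],[0,0,0]]]'; python3 -c "
from g import *
go(.463,-.111,.10)
import cv2
for n in('top','side'): cv2.imwrite(f'pics/{n}1.png',read_camera(n)['img'][:,:,::-1])"
```

```text
t: 2.2
tool_pos: [0.4621, -0.1124, 0.3656]
orientation: [-3.14, -0.049, 0.006]
force: [-0.8, 0.2, 0.3]
opening: 0.0931
t 2.2 grip [ 0.4615 -0.1122  0.1983] F [-0.8  0.2  0.3] open 0.0931 q6 [-0.346  1.193]
tool xyz axes world [[0.999, 0.031, -0.004], [0.031, -1.0, -0.001], [-0.004, 0.001, -1.0]]
world d cm [ 0.15  0.12 -9.83] tool d cm [ 0.19 -0.1   9.83]
turn 1 [-3.2e-01 -1.2e-01 -1.8e+02]
turn -1 [-0.08  0.2   0.  ]
```

View pics/side1.png

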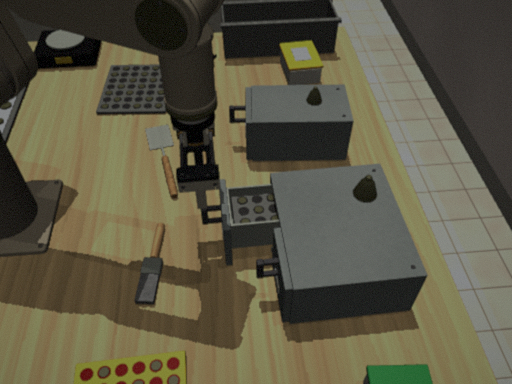

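View pics/top1.png

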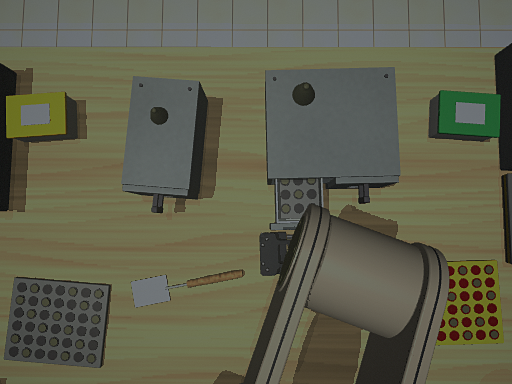

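The side view shows the open gripper above the left pull (about 205,213), and the top view agrees. Both fingers clear the drawer front, so I'm descending.

```bash
python3 -m creep '[[[0.15,-0.1,1],[0,0,0]],[[0,0,1],[0,0,0]],[[0,0,1],[0,0,0]],[[0,0,1],[0,0,0]],[[0,0,1],[0,0,0]],[[0,0,1],[0,0,0]],[[0,0,1],[0,0,0]],[[0,0,1],[0,0,0]],[[0,0,1],[0,0,0]],[[0,0,0.7],[0,0,0]],[[0,0,0],[0,0,0]]]'; python3 -c "
from g import *
go(.463,-.111,.10)
import cv2
for n in('side',): cv2.imwrite(f'pics/{n}2.png',cv2.resize(read_camera(n)['img'][130:290,150:310,::-1],None,fx=3.5,fy=3.5))"
```

```text
t: 3.22
tool_pos: [0.4636, -0.1114, 0.2686]
orientation: [-3.14, -0.049, 0.004]
force: [-0.4, 0.1, 1.1]
opening: 0.0928
t 3.22 grip [ 0.4631 -0.1112  0.1013] F [-0.4  0.1  1.1] open 0.0928 q6 [-0.343  1.196]
tool xyz axes world [[1.0, 0.031, -0.003], [0.031, -1.0, -0.001], [-0.003, 0.001, -1.0]]
world d cm [-0.01  0.02 -0.13] tool d cm [-0.01 -0.03  0.13]
turn 1 [2.5000e-01 1.0000e-01 1.7999e+02]
turn -1 [-0.06  0.16 -0.01]
```

View pics/side2.png

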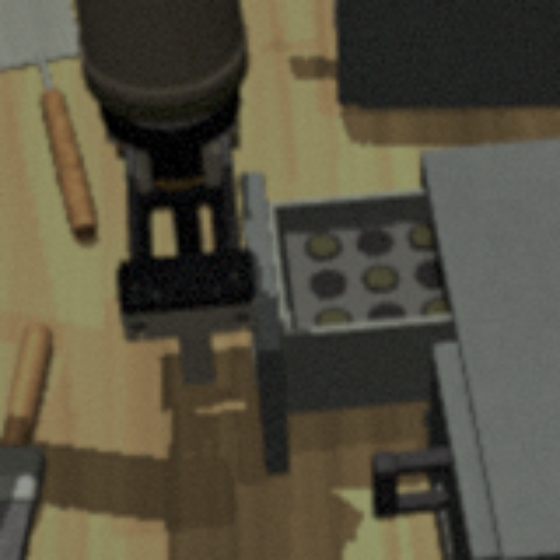

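The gripper straddles the pull and no contact force shows. Closing now.

```bash
python3 -m creep '[[[0,0,0],[0,0,0]],[[0,0,0],[0,0,0]],[[0,0,0],[0,0,0]],[[0,0,0],[0,0,0]],[[0,0,0],[0,0,0]],[[0,0,0],[0,0,0]],[[0,0,0],[0,0,0]],[[0,0,0],[0,0,0]],[[0,0,0],[0,0,0]]]' 0 25
```

```text
t: 4.02
tool_pos: [0.4643, -0.1117, 0.2707]
orientation: [-3.141, -0.049, -0.0]
force: [-0.1, 1.1, -0.1]
opening: 0.0375
```

```bash
python3 -m creep '[[[0,0,0],[0,0,0]],[[0,0,0],[0,0,0]],[[0,0,0],[0,0,0]],[[0,0,0],[0,0,0]],[[0,0,0],[0,0,0]],[[0,0,0],[0,0,0]]]' 0 25
```

```text
t: 4.52
tool_pos: [0.4643, -0.1111, 0.2707]
orientation: [-3.14, -0.049, 0.0]
force: [-0.0, 5.0, 1.1]
opening: 0.014
```

```bash
python3 -m creep '[[[0.6,0,0],[0,0,0]],[[1,0,0],[0,0,0]],[[1,0,0],[0,0,0]],[[1,0,0],[0,0,0]],[[1,0,0],[0,0,0]],[[1,0,0],[0,0,0]],[[1,0,0],[0,0,0]],[[0.8,0,0],[0,0,0]],[[0.6,0,0],[0,0,0]],[[0.5,0,0],[0,0,0]],[[0.2,0,0],[0,0,0]],[[0,0,0],[0,0,0]]]'; python3 -c "
from g import *
go(.5598,-.108,.10)"
```

```text
t: 5.52
tool_pos: [0.5518, -0.1085, 0.2707]
orientation: [-3.14, -0.05, -0.001]
force: [0.9, 5.5, 0.4]
opening: 0.0135
t 5.52 grip [ 0.5519 -0.1083  0.1034] F [0.9 5.5 0.4] open 0.0135 q6 [-0.286  1.253]
tool xyz axes world [[1.0, 0.032, 0.001], [0.032, -1.0, -0.001], [0.001, 0.001, -1.0]]
world d cm [ 0.79  0.03 -0.34] tool d cm [ 0.79 -0.01  0.34]
turn 1 [ 5.0000e-02 -8.0000e-02 -1.7999e+02]
turn -1 [-0.05 -0.03  0.01]
```

```bash
for i in 1; do python3 -m creep '[[[0.2,0,0],[0,0,0]],[[0.2,0,0],[0,0,0]],[[0.2,0,0],[0,0,0]],[[0,0,0],[0,0,0]]]'; done
```

```text
t: 5.85
tool_pos: [0.5575, -0.1083, 0.2707]
orientation: [-3.14, -0.049, -0.0]
force: [0.5, 5.1, 2.1]
opening: 0.0141
```

```bash
python3 -m creep '[[[0.2,0,0],[0,0,0]],[[0.1,0,0],[0,0,0]],[[0,0,0],[0,0,0]]]'
```

```text
t: 6.1
tool_pos: [0.5604, -0.1083, 0.2707]
orientation: [-3.14, -0.049, 0.0]
force: [-2.0, 4.2, 1.3]
opening: 0.0139
```

```bash
python3 -m creep '[[[0.1,0,0],[0,0,0]],[[0.1,0,0],[0,0,0]],[[0,0,0],[0,0,0]]]'; python3 -m creep '[[[0.1,0,0],[0,0,0]],[[0.1,0,0],[0,0,0]],[[0,0,0],[0,0,0]]]'
```

```text
t: 6.35
tool_pos: [0.5622, -0.1082, 0.2707]
orientation: [-3.14, -0.049, 0.001]
force: [-2.3, 4.5, 3.4]
opening: 0.0137
t: 6.6
tool_pos: [0.5631, -0.1082, 0.2706]
orientation: [-3.14, -0.049, 0.007]
force: [-13.3, 5.5, 10.9]
opening: 0.0138
```

```bash
python3 -m creep '[[[0.1,0,0],[0,0,0]],[[0,0,0],[0,0,0]],[[0,0,0],[0,0,0]]]'; python3 -c "
from g import *
go(.5598,-.108,.10)
import cv2
cv2.imwrite('pics/side3.png',cv2.resize(read_camera('side')['img'][130:290,190:350,::-1],None,fx=3.5,fy=3.5))"
```

```text
t: 6.85
tool_pos: [0.5635, -0.1082, 0.2706]
orientation: [-3.14, -0.049, 0.01]
force: [-17.7, 5.6, 13.9]
opening: 0.0137
t 6.85 grip [ 0.5625 -0.108   0.1033] F [-17.7   5.6  13.9] open 0.0137 q6 [-0.279  1.261]
tool xyz axes world [[0.999, 0.031, -0.006], [0.031, -1.0, -0.001], [-0.006, 0.001, -1.0]]
world d cm [-0.27  0.   -0.33] tool d cm [-0.27 -0.01  0.33]
turn 1 [-5.6e-01 -1.1e-01 -1.8e+02]
turn -1 [-0.07  0.36  0.  ]
```

View pics/side3.png

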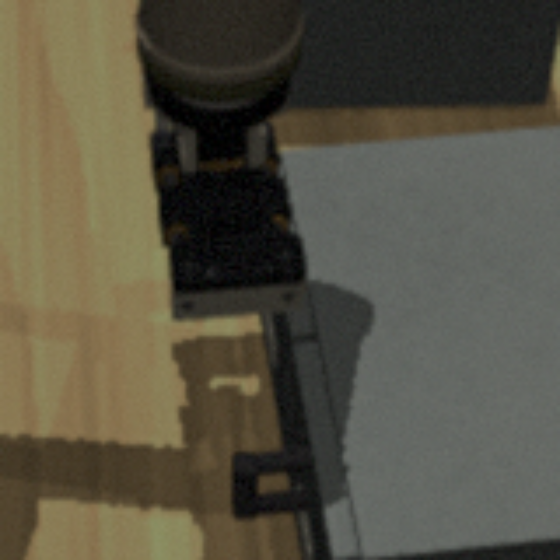

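The left drawer front lies flush with the chest front, and a 17 N push gets no further travel, so it is home. Releasing and lifting.

```bash
python3 -m creep '[[[0,0,0],[0,0,0]],[[0,0,0],[0,0,0]],[[0,0,0],[0,0,0]],[[0,0,0],[0,0,0]],[[0,0,0],[0,0,0]],[[0,0,0],[0,0,0]],[[0,0,0],[0,0,0]]]' 70; python3 -m creep '[[[0,0,-1],[0,0,0]],[[0,0,-1],[0,0,0]],[[0,0,-1],[0,0,0]],[[0,0,-1],[0,0,0]],[[0,0,-1],[0,0,0]],[[0,0,-1],[0,0,0]],[[0,0,-1],[0,0,0]],[[0,0,0],[0,0,0]]]'; python3 -c "
from g import *
go(.565,-.2525,.10)"
```

```text
t: 7.48
tool_pos: [0.5652, -0.1086, 0.2707]
orientation: [3.141, 0.049, -0.0]
force: [-0.2, -0.4, -0.1]
opening: 0.0556
t: 8.15
tool_pos: [0.566, -0.1087, 0.344]
orientation: [3.14, 0.049, 0.006]
force: [-0.0, -0.5, 0.3]
opening: 0.0646
t 8.15 grip [ 0.5666 -0.1089  0.1767] F [-0.  -0.5  0.3] open 0.0646 q6 [-0.279  1.261]
tool xyz axes world [[1.0, 0.031, 0.004], [0.031, -1.0, 0.001], [0.004, -0.001, -1.0]]
world d cm [ -0.16 -14.36  -7.67] tool d cm [-0.65 14.34  7.68]
turn 1 [-3.6e-01 -1.1e-01  1.8e+02]
turn -1 [ 0.07 -0.23 -0.  ]
```

```bash
python3 -m creep '[[[-0.5,1.35,0],[0,0,0]],[[0,2.5,0],[0,0,0]],[[0,2.5,0],[0,0,0]],[[0,2.5,0],[0,0,0]],[[0,2.5,0],[0,0,0]],[[0,2,0],[0,0,0]],[[0,1,0],[0,0,0]],[[0,0,0],[0,0,0]]]'; python3 -c "
from g import *
go(.565,-.253,.10)
import cv2
for n in ('top','side'): cv2.imwrite(f'pics/{n}4.png',read_camera(n)['img'][:,:,::-1])"
```

```text
t: 8.82
tool_pos: [0.5644, -0.2539, 0.3403]
orientation: [3.141, 0.045, -0.001]
force: [0.6, -0.0, 0.5]
opening: 0.065
t 8.82 grip [ 0.5643 -0.2539  0.173 ] F [ 0.6 -0.   0.5] open 0.065 q6 [-0.505  1.036]
tool xyz axes world [[1.0, 0.029, -0.001], [0.029, -1.0, 0.0], [-0.001, -0.0, -1.0]]
world d cm [ 0.07  0.09 -7.3 ] tool d cm [ 0.08 -0.09  7.3 ]
turn 1 [ 5.0000e-02 -1.0000e-02  1.7986e+02]
turn -1 [ 0.    0.03 -0.14]
```

View pics/side4.png

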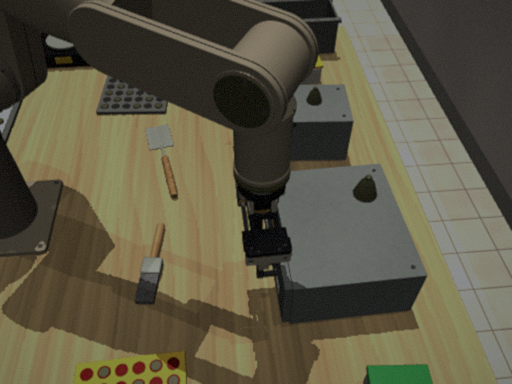

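View pics/top4.png

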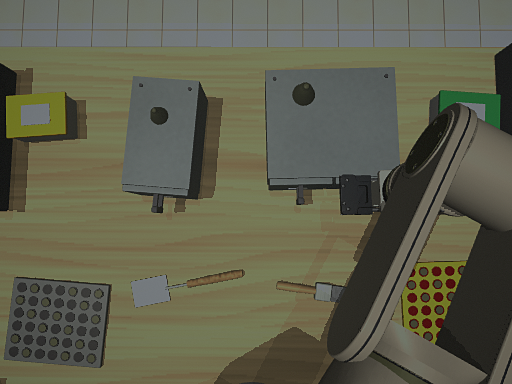

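The top view shows the left drawer shut, with its pull at (300,196), and the gripper over the right pull. Descending and gripping.

```bash
python3 -m creep '[[[0.1,-0.1,1],[0,0,0]],[[0,0,1],[0,0,0]],[[0,0,1],[0,0,0]],[[0,0,1],[0,0,0]],[[0,0,1],[0,0,0]],[[0,0,1],[0,0,0]],[[0,0,1],[0,0,0]],[[0,0,0],[0,0,0]]]'; python3 -m creep '[[[0,0,0],[0,0,0]],[[0,0,0],[0,0,0]],[[0,0,0],[0,0,0]],[[0,0,0],[0,0,0]],[[0,0,0],[0,0,0]],[[0,0,0],[0,0,0]],[[0,0,0],[0,0,0]],[[0,0,0],[0,0,0]],[[0,0,0],[0,0,0]],[[0,0,0],[0,0,0]],[[0,0,0],[0,0,0]],[[0,0,0],[0,0,0]]]' 0 30
```

```text
t: 9.58
tool_pos: [0.5648, -0.2506, 0.2675]
orientation: [-3.139, -0.049, 0.006]
force: [-0.3, 0.3, -0.1]
opening: 0.0651
t: 10.58
tool_pos: [0.5656, -0.2525, 0.2709]
orientation: [3.139, 0.048, 0.001]
force: [1.5, -7.7, -2.2]
opening: 0.0138
```

Gripped at 14 mm. Pulling out, starting gently.

```bash
python3 -m creep '[[[-0.2,0,0],[0,0,0]],[[-0.3,0,0],[0,0,0]],[[-0.3,0,0],[0,0,0]],[[0,0,0],[0,0,0]]]'
```

```text
t: 10.92
tool_pos: [0.5574, -0.2527, 0.2709]
orientation: [3.139, 0.048, 0.001]
force: [0.0, -8.3, -2.4]
opening: 0.0133
```

It is unlocked: 8 mm of travel with no force.

```bash
python3 -m creep '[[[-0.6,0,0],[0,0,0]],[[-1,0,0],[0,0,0]],[[-1,0,0],[0,0,0]],[[-1,0,0],[0,0,0]],[[-1,0,0],[0,0,0]],[[-1,0,0],[0,0,0]],[[-1,0,0],[0,0,0]],[[-1,0,0],[0,0,0]],[[-1,0,0],[0,0,0]],[[-0.8,0,0],[0,0,0]],[[-0.4,0,0],[0,0,0]],[[0,0,0],[0,0,0]]]'; python3 -c "
from g import *
go(.46,-.2525,.10)
import cv2
cv2.imwrite('pics/top5.png',read_camera('top')['img'][:,:,::-1])"
```

```text
t: 11.92
tool_pos: [0.4589, -0.2555, 0.2709]
orientation: [3.139, 0.048, -0.0]
force: [-0.9, -7.5, -2.5]
opening: 0.0139
t 11.92 grip [ 0.4588 -0.2559  0.1036] F [-0.9 -7.5 -2.5] open 0.0139 q6 [-0.605  0.936]
tool xyz axes world [[1.0, 0.03, -0.0], [0.03, -1.0, 0.002], [-0.0, -0.002, -1.0]]
world d cm [ 0.12  0.34 -0.36] tool d cm [ 0.13 -0.34  0.36]
turn 1 [ 2.0000e-02 -2.1000e-01  1.7994e+02]
turn -1 [ 0.14  0.01 -0.06]
```

View pics/top5.png

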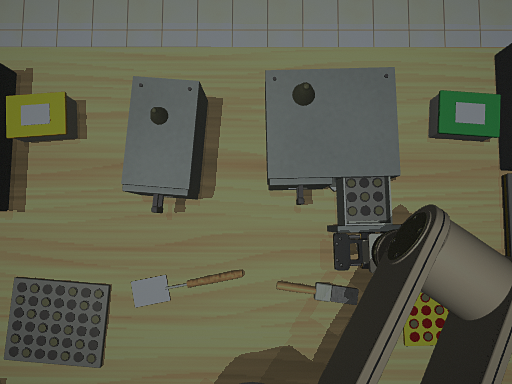

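The right drawer is out about 107 mm with its tray visible at (365,198), and the left drawer is still shut. Releasing and lifting straight up.

```bash
python3 -m creep '[[[0,0,0],[0,0,0]],[[0,0,0],[0,0,0]],[[0,0,0],[0,0,0]],[[0,0,0],[0,0,0]],[[0,0,0],[0,0,0]],[[0,0,0],[0,0,0]],[[0,0,0],[0,0,0]],[[0,0,0],[0,0,0]]]' 70; python3 -m creep '[[[0,0,-1],[0,0,0]],[[0,0,-1.5],[0,0,0]],[[0,0,-1.5],[0,0,0]],[[0,0,-1.5],[0,0,0]],[[0,0,-1.5],[0,0,0]],[[0,0,-1.5],[0,0,0]],[[0,0,-1.5],[0,0,0]],[[0,0,-1],[0,0,0]],[[0,2,0],[0,0,0]],[[0,2.5,0],[0,0,0]],[[0,2.5,0],[0,0,0]],[[0,2.5,0],[0,0,0]]]'; python3 -m creep '[[[0,2.5,0],[0,0,0]],[[0,2.5,0],[0,0,0]],[[0,2.5,0],[0,0,0]],[[0,2.5,0],[0,0,0]],[[0,2,0],[0,0,0]],[[0,0,0],[0,0,0]],[[0,0,0],[0,0,0]]]';python3 -c "
import cv2
from plant import *
for n in ('top','side'): cv2.imwrite(f'pics/{n}6.png',read_camera(n)['img'][:,:,::-1])"
```

```text
t: 12.63
tool_pos: [0.4598, -0.2543, 0.2708]
orientation: [-3.141, -0.049, 0.0]
force: [0.4, 1.1, -0.7]
opening: 0.0619
t: 13.63
tool_pos: [0.4627, -0.3502, 0.3814]
orientation: [3.141, 0.05, 0.001]
force: [1.4, 0.4, 0.0]
opening: 0.0653
t: 14.22
tool_pos: [0.4661, -0.47, 0.3805]
orientation: [-3.141, -0.047, 0.001]
force: [-0.7, -0.4, 0.0]
opening: 0.065
```

View pics/top6.png

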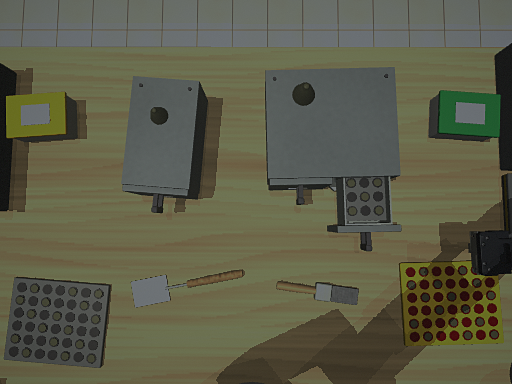

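View pics/side6.png

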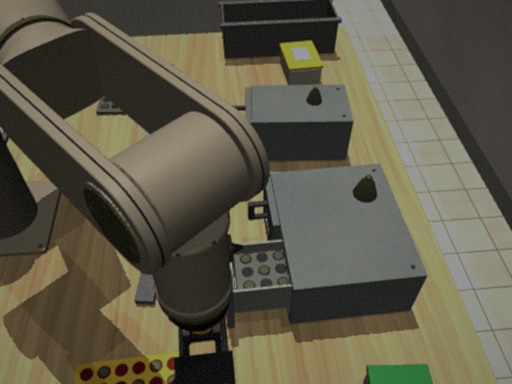

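The left drawer is shut (pull at 300,196), the right one is out (pull at 367,245), and the narrow chest is unchanged. I'll check the numbers before handing in.

```bash
python3 - <<'E'
import cv2
i=cv2.imread("pics/top6.png")[160:260,255:415]
cv2.imwrite("pics/top6z.png",cv2.convertScaleAbs(cv2.resize(i,None,fx=5,fy=5,interpolation=cv2.INTER_CUBIC),alpha=2.2))
E
```

```text
(no output)
```

View pics/top6z.png

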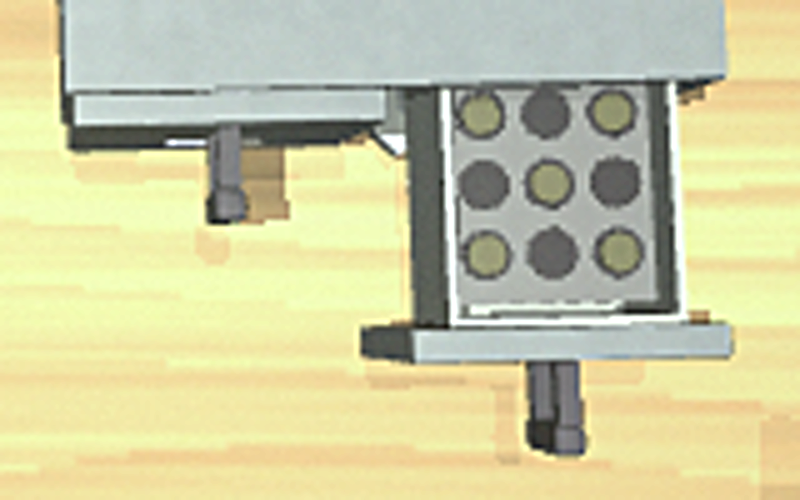

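```bash
python3 - <<'E'
from h import *
a=plane("top",255+231/5,160+203/5,.12);b=plane("top",255+569/5,160+440/5,.12);print(a,b)
r0=np.array([.5637,-.2523]);l0=np.array([.4617,-.111]);u=np.array([np.cos(.0314),np.sin(.0314)])
print("right out",(r0-b[:2])@u,"left pushed",(a[:2]-l0)@u, "pull x diff shut", (r0-a[:2])@u)
print(read_state()["force"])
close_job()
E
```

```text
[ 0.55890815 -0.10907715  0.12      ] [ 0.456145   -0.25612368  0.12      ]
right out 0.10762202078766113 left pushed 0.09722059584432063 pull x diff shut 0.0002930333789407909
[-0.52692352  0.21591209  0.38527908]
the job is handed in; nothing more can be done
```

I gripped the left pull and pushed that drawer home, about 97 mm, until it stopped against a 17 N push. I then released it, gripped the right pull and drew that drawer out. I let go and moved the arm clear, then handed the job in after about 14 s.

Last checks, from the final pictures:
- **Left drawer:** its pull sits level with where the right pull was when shut, to within 0.3 mm.
- **Right drawer:** it is out about 107 mm, with its coin tray uncovered.
- **Narrow chest:** its drawer looks unchanged, judged by eye only.
- **Arm:** the wrist force is about zero and nothing is being touched.

No check failed. The only disagreement was that the camera read the left pull's shut position about 3 mm short of what the arm did. That is about the calibration tolerance.

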